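# Change the coffee tin for the tea tin at the back of the sideboard rack

## Task

Change the sideboard over from coffee to tea. First stand the tall canister and the tall square tin, which block the front of the rack, upright on the empty serving tray; then fetch the low round tea tin from behind them and set it on the cork coaster by the teapot, then put the low square coffee tin away in the place in the rack where the tea tin was, and last put the two tall ones back, each where it stood. Keep everything upright, set each thing down without dropping it, and do not disturb the sugar bowl and the toothpick cup that flank the tea tin.

Things in the scene. Friction and masses are not known exactly. Their poses are not given: they have to be found in the camera images.
- rack: Fixed bamboo rack, 190 (x) x 220 (y) x 22 mm, walls 6 mm; origin: centre of underside, inner floor 8 mm above. Its +x points away from the robot, within 0.12 rad. Front row (the two tall things) near x = -40, y = +46 and -46 mm; back row near x = +35 mm: tea tin at y = 0, sugar bowl and toothpick cup at y = +70 and -70 mm, either way round. Place for the coffee tin: x = +35 mm, y = 0.
- empty_tray: Fixed empty serving tray of dark wood, 300 (its x, away from the robot) x 170 (its y) x 14 mm; origin at the centre of its underside, floor 6 mm above it, rim 6 mm wide. The side area for the two tall things; it lies to the left or the right of the rack.
- tea_tray: The like fixed tray on the other side of the rack, 300 (x) x 170 (y) x 14 mm, floor 6 mm above its origin (centre of underside). A clay teapot, 88 mm across (145 mm along y over spout and handle), top 96 mm above the table, is fixed at its x = +98 mm. Coaster and coffee tin stand near x = +10 and -90 mm, either way round.
- coaster: Fixed round cork coaster, 84 mm in diameter, 5 mm thick, on the floor of the tea tray; origin at the centre of its underside (top 5 mm above).
- canister: Loose tall round white ceramic canister with a flat pale wooden lid, 62 mm in diameter, 150 mm high, about 0.4 kg; origin at the centre of its underside, z up along its axis. In the front row of the rack, left or right.
- tall_tin: Loose tall square steel tin, 58 x 58 x 140 mm with a round dark screw cap of 42 mm diameter on top (152 mm high in all), about 0.35 kg; origin at the centre of its underside, x and y along its sides, z up. In the front row of the rack, beside the canister.
- tea_tin: Loose low round aluminium tea tin, 60 mm in diameter (lid 61 mm), 65 mm high, about 0.18 kg; origin at the centre of its underside, z up. At the start in the middle of the back row of the rack, about 12 mm behind the tall things and some 14 mm from its neighbours.
- coffee_tin: Loose low square aluminium coffee tin, 56 x 56 mm (lid 58 x 58 mm), 64 mm high, about 0.22 kg; origin at the centre of its underside, x and y along its sides, z up. At the start on the tea tray.
- sugar_bowl: Loose small white sugar bowl with a knobbed lid, 52 mm in diameter, 63 mm high; origin at the centre of its underside. In the back row of the rack at one side of the tea tin; it stays there.
- pick_cup: Loose small open wooden cup with toothpicks, 52 mm in diameter, 66 mm high with the picks; origin at the centre of its underside. In the back row at the other side of the tea tin; it stays there.
Mind the look-alikes: they are no part of the job. Leave any red look-alike of the tall_tin alone. What is shaped like the tea_tin but yellow is not meant.

How it is judged (in metres and radians):
On the way, in this order (a step that is already met when the one before it is completed fails the run):
1. the canister and the tall tin both stand on the empty tray, the tea tin still in its place (x of canister in the frame of empty_tray between -0.13 and 0.13 m and y of canister in the frame of empty_tray between -0.065 and 0.065 m and z of each of canister, tall_tin in the frame of empty_tray below 0.011 m and angle between each of canister, tall_tin's own z axis and vertical below 0.1 rad and linear speed of each of canister, tall_tin below 0.03 m/s and x of tall_tin in the frame of empty_tray between -0.13 and 0.13 m and y of tall_tin in the frame of empty_tray between -0.065 and 0.065 m and distance of tea_tin from where it was at the start of the episode below 0.015 m), for 0.2 s.
2. the tea tin stands on the coaster (horizontal distance between tea_tin and coaster below 0.015 m and z of tea_tin in the frame of coaster below 0.009 m and angle between tea_tin's own z axis and vertical below 0.1 rad and linear speed of tea_tin below 0.03 m/s), for 0.2 s.
3. the coffee tin stands in the tea tin's old place in the rack (x of coffee_tin in the frame of rack between 0.02 and 0.05 m and y of coffee_tin in the frame of rack between -0.015 and 0.015 m and z of coffee_tin in the frame of rack below 0.013 m and angle between coffee_tin's own z axis and vertical below 0.1 rad and linear speed of coffee_tin below 0.03 m/s), for 0.2 s.
At the end, for the whole second after the job is handed in: Upright and released: tea tin on the coaster within 15 mm of its centre; coffee tin on the rack floor within 15 mm (rack x and y) of the tea tin's old place; canister and tall tin each within 15 mm of its start; sugar bowl and toothpick cup within 20 mm of theirs; all at rest (all of step 2 and all of step 3 and distance of each of canister, tall_tin from where it was at the start of the episode below 0.015 m and angle between each of canister, tall_tin's own z axis and vertical below 0.1 rad and linear speed of each of canister, tall_tin below 0.03 m/s and distance of each of sugar_bowl, pick_cup from where it was at the start of the episode below 0.02 m); the robot touches nothing.
It fails at once if one of the four moved things is let fall instead of being set down ((linear speed of canister above 0.5 m/s and contact force between the fingers and canister below 0.05 N) or (linear speed of tall_tin above 0.5 m/s and contact force between the fingers and tall_tin below 0.05 N) or (linear speed of tea_tin above 0.5 m/s and contact force between the fingers and tea_tin below 0.05 N) or (linear speed of coffee_tin above 0.5 m/s and contact force between the fingers and coffee_tin below 0.05 N)).
It fails at once if one of the four moved things is tipped over (angle between any of canister, tall_tin, tea_tin, coffee_tin's own z axis and vertical above 0.6 rad).
It fails at once if the sugar bowl or the toothpick cup is pushed away or tipped (distance of any of sugar_bowl, pick_cup from where it was at the start of the episode above 0.025 m or angle between any of sugar_bowl, pick_cup's own z axis and vertical above 0.5 rad).
It also fails if it takes over 136 s, if anything falls off the work surface, if the arm or the gripper's body presses on something with over 40 N, if the wrist force passes 120 N, or if a joint passes its speed limit or range.

## Robot

A 6-joint arm with a two-finger parallel gripper is mounted at the origin on the work surface. World frame = base frame: x ahead of the robot, y to its left, z up, the work surface at z = 0. Lengths are in mm, angles in rad, forces in N, time in s.
With the tool pointing down it reaches from about 375 to 975 mm from the base axis. Payload 3.8 kg.
Tool frame: the origin (TCP) lies midway between the tips of the shut fingers; the grasp point (between the pads) lies hold_point_z behind it (hold_point_z is the distance from the TCP to the grasp point, in mm); z points along the fingers, y is the line along which they close (so a half turn about z gives the same grasp; the last joint's range is limited). The gripper opens to 85 mm and grips with 20 to 120 N. Pads are 22 mm wide; open, the fingers measure 114 mm over their backs; the gripper's body (76 mm by 85 mm) begins 54 mm behind the grasp point. The pads swing forward as they close: fully open they stand 13 mm farther back than shut.
Start: joints at [-1.14, 0.264, 1.604, -0, 1.274, -0.037], TCP at [304.367, -602.477, 231.28] pointing down, gripper open.
Joint ranges: [-2.63, 2.63], [-0.94, 2.18], [0.31, 2.57], [-1.31, 4.45], [0, 2.66], [-2.55, 2.55]. Speed limits (rad/s): [2.57, 2.57, 3.14, 3.14, 3.14, 3.14].

## Interface

Orientations are given as a unit quaternion [x, y, z, w].
In Python, from cell import * gives the robot as it stands.
- The arm moves only by the shell command python3 -m pendant 'ROWS' [FORCE]. ROWS is JSON, a list of rows, each a list of 3 entries, a list of its own where there are three numbers: the shift along the tool's x, y, z as a fraction of full scale, then the turn about the tool's z as a fraction of full scale, then the closure, from -1 (fully open) to 1 (shut). A call has 1 to 5 rows; each row shifts and turns the commanded pose from where the row before left it, along the tool's axes as they then stand; what a row does not reach is not made up. Full scale, the value 1, is 1 m for a shift and 90 degrees for a turn. A row lasts 1/8 s, in which the tool goes at most 62.5 mm and 10.7 degrees, less where a joint would pass 70% of its speed; a pose out of reach is approached as far as the arm can. A call with a number of a shift or a turn outside -1 to 1 is refused whole. A call with a gripper value outside its range is refused whole. The fingers move at their own pace and stop on an object; FORCE is the grip in N (left out, the last holds). Time passes only in rows, so rows that do not move let the fingers close. It gives the time, the measured TCP pose, the force, the opening and the grip force at its end, in the units of the state.
- state(): the state, without advancing time (a new reading comes with each control period).
- read_camera(name): name is "scene" or "top"; returns (picture, depth): 480x640x3 uint8, red, green, blue; 480x640 float32, mm along the optical axis (not along the pixel's ray), 0 where there is no reading.
- calibration(name): a dict with "fx", "fy", "cx", "cy" (pixels), "k1" (the pictures are not rectified: a ray, as slopes to the right and down, at radius r is drawn at 1 + k1 r^2 times it, then the intrinsics apply), "R" (3x3) and "t" (3): a world point X has camera coordinates R X + t. Camera axes: x right, y down, z forward; pixel columns grow to the right and rows downward; lengths in mm; the calibration is good to about 2 mm. A picture is of the moment at which its call begins. calibration takes no time and is no camera call.
- sign_off(): hands the job in; it is judged then, once.
The state is a dict: "time_s": time; "qpos": joint angles; "qvel": joint speeds; "joint_torque": joint torques, N m; "ee_pos": TCP position; "tcp_rot": TCP orientation; "wrist_force": force on the tool from outside, world axes, zero at the start; "torque": the same for the moment, N m; "finger_gap": opening from 0.0 (shut) to 1.0 (fully open); "grip_force": force on a finger pad.
Only numpy, scipy, OpenCV 4.12 (cv2) and the standard library are available. Lean on these libraries where they do the work, as an engineer would, in place of code of your own. Each camera call takes 0.05 s, during which the arm holds its last target. There are 200 camera calls.

## Working session

There is one attempt and no reset: what is moved stays moved. The work goes in short steps, Python scripts to look and compute and a shell command to move; the robot and the scene stay as the last step left them, time stands still between calls to the robot, and variables do not carry over. Pictures are saved under pics/ and viewed, at most 14 in all, crops included, and the job is handed in when it is done.

```bash
mkdir -p pics; cat > h.py <<'E'
from cell import *
import numpy as np, cv2
from scipy.spatial.transform import Rotation as Ro
def cloud(name):
    im,d=read_camera(name); c=calibration(name)
    K=np.array([[c['fx'],0,c['cx']],[0,c['fy'],c['cy']],[0,0,1.]])
    v,u=np.mgrid[0:480,0:640]
    p=cv2.undistortPoints(np.stack([u,v],-1).reshape(-1,1,2).astype(float),K,np.array([c['k1'],0,0,0.])).reshape(480,640,2)
    P=np.dstack([p[...,0]*d,p[...,1]*d,d])
    W=(P-np.array(c['t']))@np.array(c['R'])
    W[d==0]=np.nan
    return im,W
E
python3 - <<'E'
from h import *
for n in ('scene','top'):
    im,W=cloud(n); cv2.imwrite(f'pics/{n}0.png',im[...,::-1]); np.save(f'{n}0.npy',W)
s=state(); print(s)
print(Ro.from_quat(s['tcp_rot']).as_matrix().round(3))
import cell; print([x for x in dir(cell) if not x.startswith('_')]); print(getattr(cell,'hold_point_z',None))
E
```

```text
{'time_s': 0.1, 'qpos': array([-1.13992230e+00,  2.64690378e-01,  1.60523845e+00,  1.34797680e-05,
        1.27373936e+00, -3.68943635e-02]), 'qvel': array([ 1.14237580e-04, -1.61538812e-03, -5.75265147e-03,  1.87793292e-03,
        4.45161682e-04, -8.69981520e-05]), 'joint_torque': array([-8.59413421e-05, -5.16709507e+01, -3.68591201e+01, -9.20517346e-05,
        6.21180530e-03,  7.72652470e-06]), 'ee_pos': array([ 304.07888005, -601.8743302 ,  230.07753599]), 'tcp_rot': array([ 9.72773478e-01,  2.31755656e-01, -1.96792362e-04, -1.01895990e-03]), 'wrist_force': array([ 0.28033441, -0.47021945, -0.05900128]), 'torque': array([-0.02943349,  0.02850414, -0.0192411 ]), 'grip_force': 0.0, 'finger_gap': 1.0028080661590542}
[[ 0.893  0.451 -0.001]
 [ 0.451 -0.893  0.002]
 [ 0.    -0.002 -1.   ]]
['MotionError', 'calibration', 'hold_point_z', 'read_camera', 'sign_off', 'state']
18.700000000000003
```

View pics/scene0.png

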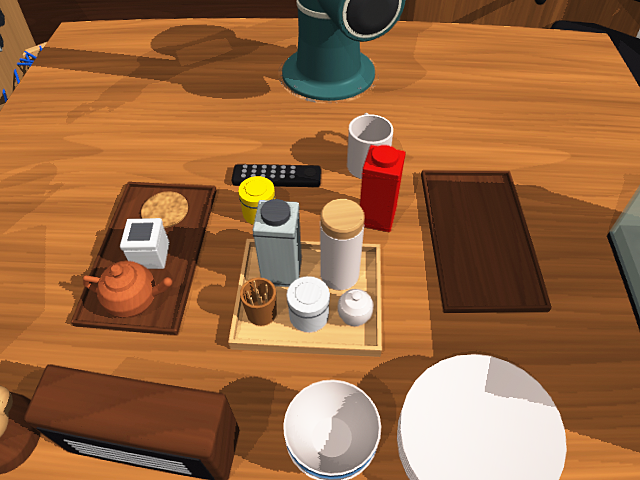

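View pics/top0.png

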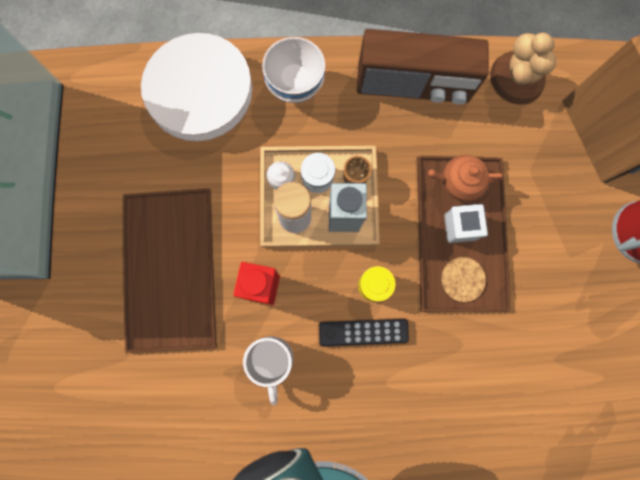

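The scene camera looks back at the robot. In the top view (x up, y left):
- **Rack:** about (262–378, 148–247).
- **Canister:** lid at (293,200).
- **Grey tall tin:** cap at (348,205). The red look-alike is at (257,283), so leave it.
- **Tea tin:** silver, in the back row at (318,170), between the sugar bowl (280,175) and the pick cup (357,168). The yellow look-alike at (378,284) stands outside the rack.
- **Coffee tin:** (466,223).
- **Coaster:** (463,279).
- **Empty tray:** on the left, at (170,270).

```bash
python3 - <<'E'
from h import *
W=np.load('top0.npy'); im=cv2.imread('pics/top0.png')
def comp(name,box,z0,z1):
    u0,v0,u1,v1=box; Q=W[v0:v1,u0:u1]; m=(Q[...,2]>z0)&(Q[...,2]<z1); P=Q[m]
    if len(P)<20: print(name,'few',len(P)); return
    (c,r)=cv2.minEnclosingCircle(P[:,:2].astype(np.float32)); R=cv2.minAreaRect(P[:,:2].astype(np.float32))
    print(name,len(P),'circ',np.round(c,1),round(r,1),'rect',np.round(R[0],1),np.round(R[1],1),round(R[2],1),'med',np.median(P,0).round(1))
comp('canister',(265,175,325,240),143,160)
comp('cap',(325,180,375,240),145,162)
comp('talltin',(325,180,375,240),132,160)
comp('tea',(298,150,338,192),58,72)
comp('sugar',(263,155,298,190),30,72)
comp('pick',(338,150,375,185),40,75)
comp('coffee',(440,195,495,250),57,72)
comp('coaster',(436,253,492,306),9.5,18)
comp('teapot',(425,150,510,203),20,110)
comp('tray rim E',(115,180,225,360),10,25)
comp('tray E all',(115,180,225,360),4,25)
comp('tray T rim',(410,150,515,320),11,20)
comp('rack',(250,140,390,258),15,26)
comp('red',(230,255,285,312),130,160)
comp('yellow',(350,260,405,310),55,75)
comp('mug',(230,330,300,410),20,150)
comp('remote',(310,310,420,350),5,40)
S=np.load('scene0.npy');W=S
comp('S canlid',(310,190,375,250),143,160)
comp('S cap',(250,195,305,230),145,160)
comp('S tea',(280,270,335,335),57,72)
comp('S coffee',(110,205,180,275),57,72)
comp('S coaster',(130,185,195,230),9.5,18)
comp('S rack',(220,230,395,360),16,26)
im=cv2.imread('pics/top0.png')[130:330,110:520]
cv2.imwrite('pics/crop.png',cv2.resize(im,(800,390),interpolation=cv2.INTER_CUBIC))
E
```

```text
canister 937 circ [565.9  35.8] 30.8 rect [565.8  35.1] [59.6 59.6] 1.3 med [564.5  35.3 158.1]
cap 1117 circ [563.6 -56.5] 39.4 rect [563.7 -56.9] [56.  57.6] 88.2 med [560.8 -56.3 149.9]
talltin 930 circ [563.1 -56.2] 39.7 rect [563.5 -56.3] [57.8 58. ] 88.2 med [556.3 -53.9 148.8]
tea 546 circ [641.4  -9.6] 30.7 rect [641.4  -9.6] [57.8 61. ] 88.2 med [636.   -8.7  70.2]
sugar 557 circ [640.7  59.4] 26.2 rect [642.3  59.5] [46.4 50.9] 17.5 med [637.   59.8  57. ]
pick 404 circ [641.  -80.8] 26.2 rect [640.6 -80.6] [49.4 50.4] 66.6 med [646.2 -81.3  65.1]
coffee 803 circ [ 548.4 -277. ] 46.0 rect [ 550.3 -277.5] [80.1 58.5] 3.4 med [ 537.7 -275.2   70.1]
coaster 1460 circ [ 444.2 -279.1] 66.9 rect [ 440.5 -278.7] [108.5  98.2] 87.8 med [ 439.7 -277.1   11.8]
teapot 1927 circ [ 625.9 -279.9] 71.6 rect [ 626.2 -279.8] [119.5  85.4] 51.8 med [ 621.7 -277.5   66.6]
tray rim E 2069 circ [474.1 275.7] 170.3 rect [474.5 275.9] [302.1 172.1] 2.3 med [472.  275.4  13.7]
tray E all 13988 circ [480.6 280.3] 197.3 rect [477.1 278. ] [340.6 215.4] 0.0 med [470.7 276.3   7.2]
tray T rim 2571 cir
[... 472 characters left out ...]
9.9]
remote 2305 circ [354.9 -86.4] 94.0 rect [355.6 -86.4] [ 65.1 185.8] 0.5 med [349.4 -84.4  18.6]
S canlid 1362 circ [567.7  36.7] 30.5 rect [568.4  37.4] [59.5 59.3] 2.1 med [574.4  36.8 157.6]
S cap 979 circ [564.1 -55.3] 38.7 rect [564.1 -55.2] [58.8 55.6] 89.0 med [573.1 -53.1 148.9]
S tea 1025 circ [624.6 -11.8] 49.4 rect [633.5 -10.7] [80.4 79.1] 1.2 med [650.9  -7.   69.7]
S coffee 1312 circ [ 563.  -276.1] 58.4 rect [ 563.6 -278.6] [ 62.9 109.7] 87.0 med [ 550.7 -273.8   69.7]
S coaster 1196 circ [ 417.9 -293.6] 70.3 rect [ 429.8 -295. ] [121.7  98.1] 87.9 med [ 434.  -272.5   11.4]
S rack 2468 circ [606.4  -9.7] 145.5 rect [606.4  -9.9] [220.8 192.8] 88.9 med [661.  -11.9  21.7]
```

View pics/crop.png

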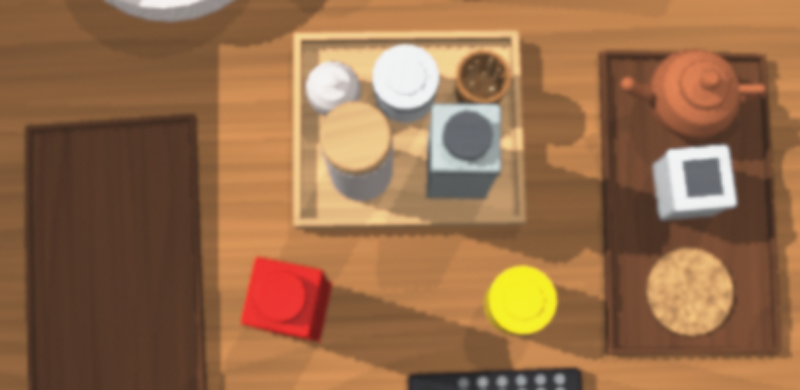

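The crop confirms the picks: the grey tin (465,135), not the red one (285,295), and the silver tea tin (405,77), not the yellow one (520,300). Next I'll refine the coaster and coffee tin and turn the tool.

```bash
cat > st.py <<'E'
from h import *
import sys
def st():
    s=state(); R=Ro.from_quat(s['tcp_rot']).as_matrix()
    print('t',round(s['time_s'],2),'pos',s['ee_pos'].round(1),'yaw',np.degrees(np.arctan2(R[1,0],R[0,0])).round(2),'tilt',R[:,2].round(3),'gap',round(s['finger_gap']*85,1),'grip',round(s['grip_force'],1),'F',np.round(s['wrist_force'],1),'q6',s['qpos'][5].round(2))
    return s,R
if __name__=='__main__':
    s,R=st()
    if len(sys.argv)>3:
        t=np.array([float(a) for a in sys.argv[1:4]]); print('need tool shift mm',(R.T@(t-s['ee_pos'])).round(1))
E
python3 - <<'E'
from h import *
im=cv2.imread('pics/top0.png'); hsv=cv2.cvtColor(im,cv2.COLOR_BGR2HSV)
W=np.load('top0.npy')
box=np.zeros((480,640),bool); box[253:306,436:492]=1
m=box&(hsv[...,2]>130)&(np.abs(W[...,2]-11)<6)
for nm,mm in (('coaster',m),):
    P=W[mm]; print(nm,len(P),cv2.minAreaRect(P[:,:2].astype(np.float32)),np.median(P,0))
box[:]=0; box[195:250,440:495]=1
m=box&(W[...,2]>67)&(W[...,2]<73); P=W[m]
print('coffee',len(P),cv2.minAreaRect(P[:,:2].astype(np.float32)),np.median(P,0))
E
python3 -m pendant '[[[0,0,0],0.1,-1],[[0,0,0],0.1,-1],[[0,0,0],0.098,-1],[[0,0,0],0,-1]]' 40; python3 st.py 566.5 36 230
```

```text
coaster 1637 ((440.5945129394531, -278.6317138671875), (85.62422943115234, 87.63688659667969), 28.605857849121094) [ 440.38585491 -276.94313426   11.56299292]
coffee 895 ((539.629150390625, -278.06744384765625), (58.73748779296875, 58.5283203125), 3.522629976272583) [ 538.05633059 -276.533122     70.7909489 ]
time_s: 0.6
ee_pos: [304.2, -602.1, 230.6]
tcp_rot: [1.0, 0.001, -0.0, -0.001]
wrist_force: [-0.5, 0.7, 0.6]
finger_gap: 0.997
grip_force: 0.0
t 0.6 pos [ 304.2 -602.1  230.6] yaw 0.08 tilt [-0.     0.001 -1.   ] gap 84.8 grip 0.0 F [-0.5  0.7  0.6] q6 0.43
need tool shift mm [ 263.1 -637.8    1.2]
```

```bash
python3 -m pendant '[[[0.019,-0.046,0],0,-1],[[0.019,-0.046,0],0,-1],[[0.019,-0.046,0],0,-1],[[0.019,-0.046,0],0,-1],[[0.019,-0.046,0],0,-1]]' >/dev/null
python3 -m pendant '[[[0.019,-0.046,0],0,-1],[[0.019,-0.046,0],0,-1],[[0.019,-0.046,0],0,-1],[[0.019,-0.046,0],0,-1],[[0.019,-0.046,0],0,-1]]' > /dev/null
python3 -m pendant '[[[0.019,-0.046,0],0,-1],[[0.019,-0.046,0],0,-1],[[0.019,-0.046,0],0,-1],[[0.016,-0.040,0],0,-1],[[0,0,0],0,-1]]' >/dev/null
python3 st.py 566.5 36 104
```

```text
t 2.48 pos [568.1  38.1 231. ] yaw 0.37 tilt [-0.     0.001 -1.   ] gap 85.2 grip 0.0 F [-0.7  0.5  0.4] q6 1.59
need tool shift mm [ -1.6   2.1 127. ]
```

```bash
python3 -m pendant '[[[-0.002,0.002,0.03],0,-1],[[0,0,0.03],0,-1],[[0,0,0.03],0,-1],[[0,0,0.025],0,-1],[[0,0,0.012],0,-1]]' >/dev/null
python3 -m pendant '[[[0,0,0],0,0.5],[[0,0,0],0,0.5],[[0,0,0],0,0.5],[[0,0,0],0,0.5],[[0,0,0],0,0.5]]' 45 >/dev/null; python3 st.py
python3 -m pendant '[[[0,0,0],0,0.5],[[0,0,0],0,0.5]]' >/dev/null; python3 st.py
```

```text
t 3.73 pos [569.1  32.5 109.7] yaw 0.06 tilt [ 0.008 -0.002 -1.   ] gap 60.1 grip 57.2 F [-4.1  1.3 16.7] q6 1.59
t 3.98 pos [569.1  32.4 109.7] yaw 0.06 tilt [ 0.008 -0.002 -1.   ] gap 60.2 grip 57.2 F [-2.7  0.1 16.5] q6 1.59
```

```bash
python3 -m pendant '[[[0,0,-0.01],0,0.5],[[0,0,-0.01],0,0.5],[[0,0,0],0,0.5]]' >/dev/null; python3 st.py
python3 -m pendant '[[[0,0,-0.02],0,0.5],[[0,0,-0.02],0,0.5],[[0,0,0],0,0.5]]' >/dev/null; python3 st.py
python3 - <<'E'
from h import *
im,W=cloud('scene'); cv2.imwrite('pics/s1.png',im[150:370,200:460,::-1].repeat(2,0).repeat(2,1))
E
```

```text
t 4.35 pos [565.9  33.3 124.9] yaw -0.01 tilt [ 0.001  0.    -1.   ] gap 60.0 grip 51.0 F [-0.1 -0.6 -3.6] q6 1.59
t 4.72 pos [567.4  33.5 166.5] yaw -0.01 tilt [ 0.004  0.    -1.   ] gap 60.2 grip 51.1 F [ 1.  -0.2 -3.9] q6 1.59
```

View pics/s1.png

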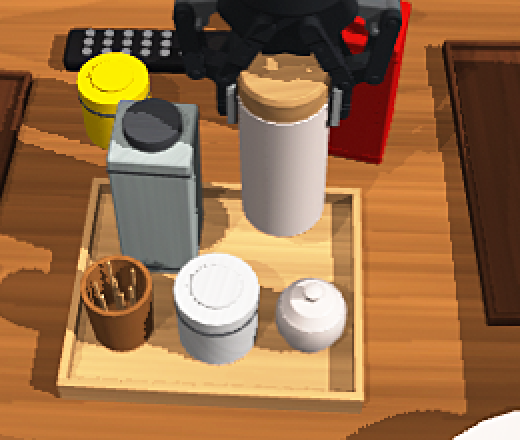

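The canister hangs upright in the fingers, at crop (283,150), clear of the tin and the back row. I'll carry it to the tray.

```bash
python3 -m pendant '[[[0,-0.03,0],0,0.5],[[0,-0.05,0],0,0.5],[[0,-0.05,0],0,0.5],[[0,-0.05,0],0,0.5],[[-0.02,-0.04,0],0,0.5]]' >/dev/null
python3 -m pendant '[[[-0.04,-0.022,0],0,0.5],[[-0.05,0,0],0,0.5],[[-0.032,0,0],0,0.5],[[0,0,0.02],0,0.5],[[0,0,0.02],0,0.5]]' >/dev/null
python3 -m pendant '[[[0,0,0],0,0.5]]' >/dev/null;python3 st.py 425 276 100
```

```text
t 6.15 pos [421.3 274.2 121.6] yaw -0.0 tilt [-0.005 -0.003 -1.   ] gap 60.0 grip 50.7 F [ 0.  -0.2 -3. ] q6 2.1
need tool shift mm [ 3.8 -1.8 21.6]
```

```bash
python3 -m pendant '[[[0,0,0.008],0,0.5],[[0,0,0.004],0,0.5],[[0,0,0],0,0.5]]' >/dev/null;python3 st.py
python3 -m pendant '[[[0,0,0.003],0,0.5],[[0,0,0],0,0.5]]' >/dev/null;python3 st.py
python3 -m pendant '[[[0,0,0.003],0,0.5],[[0,0,0],0,0.5]]' >/dev/null;python3 st.py
```

```text
t 6.53 pos [423.7 275.4 112.2] yaw -0.03 tilt [-0. -0. -1.] gap 60.4 grip 50.7 F [-0.3  0.7 -3.1] q6 2.1
t 6.78 pos [423.6 275.4 109.3] yaw -0.02 tilt [-0. -0. -1.] gap 59.9 grip 50.7 F [-0.3 -0.3 -3.6] q6 2.1
t 7.03 pos [424.3 275.8 107.7] yaw -0.01 tilt [ 0.001  0.001 -1.   ] gap 60.4 grip 50.8 F [-2.  -0.3  4.7] q6 2.1
```

```bash
python3 -m pendant '[[[0,0,0],0,0],[[0,0,0],0,-0.5],[[0,0,0],0,-1],[[0,0,0],0,-1],[[0,0,0],0,-1]]' >/dev/null;python3 st.py
python3 -m pendant '[[[0,0,-0.02],0,-1],[[0,0,-0.05],0,-1],[[0,0,-0.05],0,-1],[[0.04,0.03,0],0,-1],[[0.04,0.04,0],0,-1]]' >/dev/null
python3 -m pendant '[[[0.03,0.05,0],0,-1],[[0.03,0.05,0],0,-1],[[0,0.05,0],0,-1],[[0,0.05,0],0,-1],[[0,0.06,0],0,-1]]' >/dev/null
python3 -m pendant '[[[0,0,0],0,-1]]' >/dev/null;python3 st.py 563.7 -56 104
python3 - <<'E'
from h import *
im,W=cloud('top'); cv2.imwrite('pics/t1.png',im[...,::-1])
m=(W[...,2]>140)&(W[...,2]<160)&(W[...,1]>200)&(W[...,1]<340)&(W[...,0]>380)&(W[...,0]<480)
print(m.sum(),cv2.minAreaRect(W[m][:,:2].astype(np.float32)),np.nanmedian(W[m],0))
E
```

```text
t 7.65 pos [423.6 275.5 106.1] yaw -0.02 tilt [-0. -0. -1.] gap 85.0 grip 0.0 F [ 0.   0.9 -0.4] q6 2.1
t 9.03 pos [563.3 -58.4 226.1] yaw -0.33 tilt [-0.    -0.001 -1.   ] gap 85.2 grip 0.0 F [-0.5  0.7 -0.3] q6 1.43
need tool shift mm [  0.4  -2.6 122.1]
1171 ((421.5920715332031, 278.1860046386719), (59.92079544067383, 58.69337844848633), 88.29022979736328) [420.89342188 276.26719348 156.4185244 ]
```

```bash
python3 -m pendant '[[[0,-0.0025,0.03],0,-1],[[0,0,0.03],0,-1],[[0,0,0.03],0,-1],[[0,0,0.025],0,-1],[[0,0,0.008],0.01,-1]]' >/dev/null; 
python3 -m pendant '[[[0,0,0],0,-1]]' >/dev/null;python3 st.py
python3 -m pendant '[[[0,0,0],0,0.5],[[0,0,0],0,0.5],[[0,0,0],0,0.5],[[0,0,0],0,0.5],[[0,0,0],0,0.5]]' 45 >/dev/null; python3 st.py
python3 -m pendant '[[[0,0,-0.01],0,0.5],[[0,0,-0.01],0,0.5],[[0,0,0],0,0.5]]' >/dev/null; python3 st.py
python3 -m pendant '[[[0,0,-0.02],0,0.5],[[0,0,-0.02],0,0.5],[[0,0,0],0,0.5]]' >/dev/null; python3 st.py
```

```text
t 9.82 pos [563.4 -51.1 103.1] yaw -0.86 tilt [-0.001  0.    -1.   ] gap 85.2 grip 0.0 F [ 0.1 -0.2  0.6] q6 1.45
t 10.45 pos [565.  -52.7 105.2] yaw -0.93 tilt [ 0.003 -0.001 -1.   ] gap 57.8 grip 48.5 F [-0.8 -1.9  5.7] q6 1.45
t 10.82 pos [564.  -52.  124.1] yaw -0.92 tilt [ 0.001  0.    -1.   ] gap 57.8 grip 48.2 F [ 0.1  0.3 -3.3] q6 1.45
t 11.2 pos [565.4 -52.3 165.7] yaw -0.92 tilt [ 0.005 -0.001 -1.   ] gap 57.7 grip 48.5 F [-0.1  0.2 -3.7] q6 1.45
```

```bash
python3 -m pendant '[[[0,-0.03,0],0,0.5],[[0,-0.05,0],0,0.5],[[0,-0.05,0],0,0.5],[[0,-0.05,0],0,0.5],[[0,-0.05,0],0,0.5]]' >/dev/null
python3 -m pendant '[[[-0.01,-0.05,0],0,0.5],[[-0.015,-0.04,0],0,0.5],[[-0.015,-0.008,0],0,0.5],[[0,0,0.02],0,0.5],[[0,0,0.025],0,0.5]]' >/dev/null
python3 -m pendant '[[[0,0,0.008],0,0.5],[[0,0,0],0,0.5]]' >/dev/null;python3 st.py
python3 -m pendant '[[[0,0,0.004],0,0.5],[[0,0,0],0,0.5]]' >/dev/null;python3 st.py
python3 -m pendant '[[[0,0,0.003],0,0.5],[[0,0,0],0,0.5]]' >/dev/null;python3 st.py
```

```text
t 12.7 pos [528.2 275.2 108.8] yaw -0.99 tilt [-0.002 -0.001 -1.   ] gap 57.6 grip 50.2 F [ 1.2 -0.7 -4.2] q6 2.03
t 12.95 pos [529.4 276.5 106.8] yaw -0.94 tilt [ 0.001  0.    -1.   ] gap 57.7 grip 50.2 F [-0.6 -0.7 -3.3] q6 2.03
t 13.2 pos [528.9 276.6 103.4] yaw -0.91 tilt [ 0.  0. -1.] gap 57.7 grip 50.1 F [ 0.2 -0.2 -4.2] q6 2.03
```

```bash

python3 -m pendant '[[[0,0,0.002],0,0.5],[[0,0,0],0,0.5]]' >/dev/null;python3 st.py
python3 -m pendant '[[[0,0,0.002],0,0.5],[[0,0,0],0,0.5]]' >/dev/null;python3 st.py
```

```text
t 13.45 pos [529.5 276.7 103.3] yaw -0.9 tilt [ 0.001  0.    -1.   ] gap 57.4 grip 50.5 F [-3.2 -2.1  5.4] q6 2.03
t 13.7 pos [530.1 276.7 103.4] yaw -0.9 tilt [ 0.003  0.    -1.   ] gap 57.7 grip 50.8 F [-5.4 -4.8 14.9] q6 2.03
```

```bash
python3 -m pendant '[[[0,0,-0.001],0,0],[[0,0,0],0,-0.5],[[0,0,0],0,-1],[[0,0,0],0,-1],[[0,0,0],0,-1]]' >/dev/null;python3 st.py
python3 -m pendant '[[[0,0,-0.02],0,-1],[[0,0,-0.05],0,-1],[[0,0,-0.05],0,-1],[[0.03,0.03,0],0,-1],[[0.03,0.05,0],0,-1]]' >/dev/null
python3 -m pendant '[[[0.03,0.05,0],0,-1],[[0.02,0.05,0],0,-1],[[0,0.05,0],0,-1],[[0,0.05,0],0,-1],[[0,0.006,0],0,-1]]' >/dev/null
python3 -m pendant '[[[0,0,0],-0.112,-1],[[0,0,0],-0.112,-1],[[0,0,0],-0.112,-1],[[0,0,0],-0.112,-1],[[0,0,0],-0.112,-1]]' >/dev/null
python3 -m pendant '[[[0,0,0],-0.112,-1],[[0,0,0],-0.112,-1],[[0,0,0],-0.112,-1],[[0,0,0],-0.112,-1],[[0,0,0],0,-1]]' >/dev/null
python3 st.py 641.4 -9.8 36
python3 - <<'E'
from h import *
im,W=cloud('scene'); cv2.imwrite('pics/s2.png',im[...,::-1])
def r(n,x0,x1,y0,y1,z0,z1):
    m=(W[...,0]>x0)&(W[...,0]<x1)&(W[...,1]>y0)&(W[...,1]<y1)&(W[...,2]>z0)&(W[...,2]<z1); P=W[m]
    print(n,m.sum(),cv2.minAreaRect(P[:,:2].astype(np.float32)),np.median(P,0).round(1))
r('tin',470,600,220,340,140,165); r('can',360,470,220,340,145,165); r('tea',610,690,-45,25,68,76)
E
```

```text
t 14.32 pos [528.7 276.6 100. ] yaw -0.91 tilt [-0. -0. -1.] gap 85.0 grip 0.0 F [ 0.1  0.3 -0.3] q6 2.03
t 16.82 pos [634.5 -10.2 221.4] yaw 89.74 tilt [ 0.001  0.    -1.   ] gap 85.3 grip 0.0 F [-0.3  0.7  0.4] q6 -0.05
need tool shift mm [  0.4   6.7 185.4]
tin 1277 ((530.3866577148438, 274.1375732421875), (58.22666931152344, 58.16752624511719), 88.57527923583984) [539.8 269.9 147.4]
can 923 ((424.2166442871094, 279.147216796875), (59.528018951416016, 58.4330940246582), 38.231815338134766) [428.9 277.9 155.5]
tea 1177 ((642.7806396484375, -7.484169006347656), (58.727962493896484, 60.48920440673828), 67.36886596679688) [644.4  -8.   70.8]
```

View pics/s2.png

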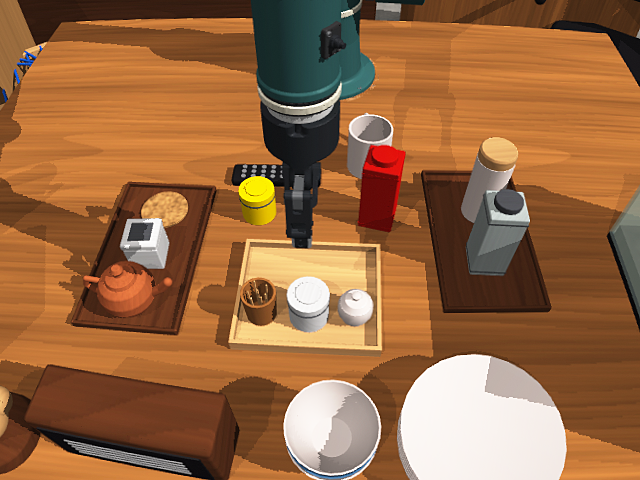

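Both tall things stand on the right-hand tray in this view, at (490,180) and (497,235). The tea tin sits untouched at (308,300) between its neighbours. Next, descend on it with the fingers closing along x.

```bash
python3 -m pendant '[[[0.001,0.007,0.04],0,-1],[[0,0,0.04],0,-1],[[0,0,0.04],0,-1],[[0,0,0.035],0,-1],[[0,0,0.013],0,-1]]' >/dev/null; 
python3 -m pendant '[[[0,0,0.01],0,-1],[[0,0,0],0,-1]]' >/dev/null;python3 st.py 642 -9 38
```

```text
t 17.75 pos [641.7 -10.1  42.8] yaw 89.77 tilt [ 0.001  0.    -1.   ] gap 85.2 grip 0.0 F [ 0.7 -0.4  0.5] q6 -0.05
need tool shift mm [1.1 0.3 4.8]
```

```bash
python3 -m pendant '[[[0.001,0,0.006],0,-1],[[0,0,0],0,0.5],[[0,0,0],0,0.5],[[0,0,0],0,0.5],[[0,0,0],0,0.5]]' 40 >/dev/null; python3 -m pendant '[[[0,0,0],0,0.5],[[0,0,0],0,0.5]]' >/dev/null; python3 st.py
python3 -m pendant '[[[0,0,-0.01],0,0.5],[[0,0,-0.01],0,0.5],[[0,0,0],0,0.5]]' >/dev/null; python3 st.py
python3 -m pendant '[[[0,0,-0.03],0,0.5],[[0,0,-0.04],0,0.5],[[0,0,-0.04],0,0.5],[[0,0,0],0,0.5]]' >/dev/null; python3 st.py 440.5 -278.6 60
```

```text
t 18.62 pos [641.8  -9.3  37.1] yaw 89.8 tilt [ 0.001 -0.    -1.   ] gap 59.5 grip 43.7 F [-1.1  1.6  5.2] q6 -0.05
t 19.0 pos [642.   -9.3  57.4] yaw 89.8 tilt [ 0.002 -0.    -1.   ] gap 59.7 grip 43.6 F [-0.1  0.5 -2.3] q6 -0.05
t 19.5 pos [644.3  -9.4 170.9] yaw 89.8 tilt [ 0.009 -0.001 -1.   ] gap 59.5 grip 44.0 F [-0.8 -0.3 -2.5] q6 -0.05
need tool shift mm [-269.9 -203.8  109.3]
```

```bash
python3 -m pendant '[[[-0.03,-0.02,0],0,0.5],[[-0.045,-0.034,0],0,0.5],[[-0.045,-0.034,0],0,0.5],[[-0.045,-0.034,0],0,0.5],[[-0.045,-0.034,0],0,0.5]]' >/dev/null
python3 -m pendant '[[[-0.04,-0.03,0],0,0.5],[[-0.02,-0.017,0],0,0.5],[[0,0,0.04],0,0.5],[[0,0,0.04],0,0.5],[[0,0,0],0,0.5]]' >/dev/null; python3 st.py 440.5 -278.6 44
```

```text
t 20.75 pos [ 432.9 -275.6   81.2] yaw 89.78 tilt [-0.009  0.007 -1.   ] gap 59.5 grip 44.3 F [-0.3 -0.2 -1.6] q6 -0.61
need tool shift mm [-3.2  7.9 37.1]
```

```bash
python3 -m pendant '[[[0,0.002,0.015],0,0.5],[[0,0.002,0.01],0,0.5],[[0,0,0],0,0.5],[[0,0,0],0,0.5]]' >/dev/null; python3 st.py 440.5 -278.6 44
```

```text
t 21.25 pos [ 441.8 -278.8   61.9] yaw 89.82 tilt [ 0.001 -0.001 -1.   ] gap 59.5 grip 44.3 F [-1.1 -0.5 -1.3] q6 -0.61
need tool shift mm [ 0.2 -1.4 17.9]
```

```bash
python3 -m pendant '[[[0,-0.001,0.01],0,0.5],[[0,0,0.006],0,0.5],[[0,0,0],0,0.5]]' >/dev/null; python3 st.py
python3 -m pendant '[[[0,0,0.003],0,0.5],[[0,0,0],0,0.5]]' >/dev/null; python3 st.py
python3 -m pendant '[[[0,0,0.002],0,0.5],[[0,0,0],0,0.5]]' >/dev/null; python3 st.py
```

```text
t 21.62 pos [ 439.5 -278.    44.4] yaw 89.8 tilt [-0.002  0.001 -1.   ] gap 59.4 grip 44.3 F [-1.  -0.2 -1.4] q6 -0.61
t 21.88 pos [ 440.2 -278.4   42.1] yaw 89.8 tilt [-0.  0. -1.] gap 59.4 grip 44.3 F [ 0.4 -0.2 -3.2] q6 -0.61
t 22.12 pos [ 440.3 -278.5   40.3] yaw 89.8 tilt [ 0.  0. -1.] gap 59.5 grip 44.5 F [-0.1 -0.  -1.9] q6 -0.61
```

```bash
python3 -m pendant '[[[0,0,0.0015],0,0.5],[[0,0,0],0,0.5]]' >/dev/null; python3 st.py
python3 -m pendant '[[[0,0,0.0015],0,0.5],[[0,0,0],0,0.5]]' >/dev/null; python3 st.py
```

```text
t 22.38 pos [ 440.4 -278.6   40.1] yaw 89.81 tilt [-0.  0. -1.] gap 59.3 grip 45.1 F [-4.   2.5  7.2] q6 -0.61
t 22.62 pos [ 440.4 -278.6   40. ] yaw 89.81 tilt [-0.  0. -1.] gap 59.1 grip 46.0 F [-8.   5.2 18.1] q6 -0.61
```

```bash
python3 -m pendant '[[[0,0,-0.002],0,0],[[0,0,0],0,-0.5],[[0,0,0],0,-1],[[0,0,0],0,-1],[[0,0,0],0,-1]]' >/dev/null;python3 st.py
python3 -m pendant '[[[0,0,-0.02],0,-1],[[0,0,-0.05],0,-1],[[0,0,-0.05],0,-1],[[0,0,0],0.1066,-1],[[0,0,0],0.1066,-1]]' >/dev/null
python3 -m pendant '[[[0,0,0],0.1066,-1],[[0,0,0],0.1066,-1],[[0,0,0],0.1066,-1],[[0,0,0],0.1066,-1],[[0,0,0],0.1066,-1]]' >/dev/null
python3 -m pendant '[[[0,0,0],0.1066,-1],[[0,0,0],0.1066,-1],[[0.05,0,0],0,-1],[[0.05,0,0],0,-1],[[0,0,0],0,-1]]' >/dev/null
python3 st.py 539.6 -278.1 34
python3 - <<'E'
from h import *
im,W=cloud('scene'); cv2.imwrite('pics/s3.png',im[120:360,40:260,::-1].repeat(2,0).repeat(2,1))
E
```

```text
t 23.25 pos [ 440.2 -278.5   39.1] yaw 89.8 tilt [-0.  0. -1.] gap 85.0 grip 0.0 F [-0.1 -0.2 -0.5] q6 -0.61
t 25.12 pos [ 542.9 -272.2  159. ] yaw 3.58 tilt [ 0.001 -0.    -1.   ] gap 85.3 grip 0.0 F [-1.   0.5 -1.2] q6 1.0
need tool shift mm [ -3.9   5.6 125. ]
```

View pics/s3.png

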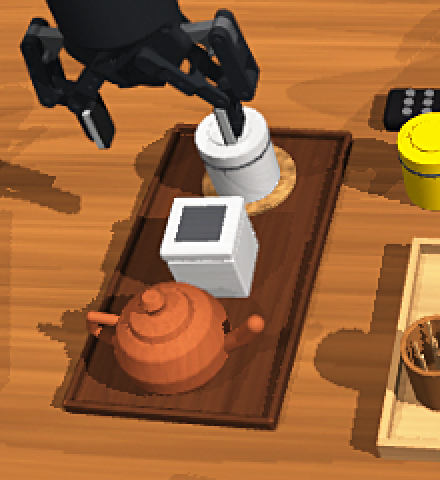

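The tea tin stands on the coaster, at crop (245,165). The coffee tin at crop (210,245) is free on its left and right sides, so I'll descend on it.

```bash
python3 -m pendant '[[[-0.004,0.0055,0.03],0,-1],[[0,0,0.04],0,-1],[[0,0,0.03],0,-1],[[0,0,0.015],0,-1],[[0,0,0],0,-1]]' >/dev/null;python3 st.py 539.6 -278.1 36
```

```text
t 25.8 pos [ 534.8 -277.8   43.3] yaw 3.43 tilt [-0.003  0.001 -1.   ] gap 85.1 grip 0.0 F [1.1 0.6 0. ] q6 0.99
need tool shift mm [4.7 0.6 7.3]
```

```bash
python3 -m pendant '[[[0.002,0.0005,0.007],0,-1],[[0,0,0],0,-1]]' >/dev/null;python3 st.py 539.6 -278.1 36
python3 -m pendant '[[[0,0,0],0,0.5],[[0,0,0],0,0.5],[[0,0,0],0,0.5],[[0,0,0],0,0.5],[[0,0,0],0,0.5]]' 40 >/dev/null; python3 -m pendant '[[[0,0,0],0,0.5]]' >/dev/null; python3 st.py
python3 -m pendant '[[[0,0,-0.01],0,0.5],[[0,0,-0.01],0,0.5],[[0,0,0],0,0.5]]' >/dev/null; python3 st.py
python3 -m pendant '[[[0,0,-0.03],0,0.5],[[0,0,-0.04],0,0.5],[[0,0,-0.04],0,0.5],[[0,0,0],0,0.5]]' >/dev/null; python3 st.py 641.5 -10.8 60
```

```text
t 26.05 pos [ 539.2 -279.    38.1] yaw 3.46 tilt [ 0.001 -0.001 -1.   ] gap 85.2 grip 0.0 F [-0.6  0.4 -0.3] q6 0.99
need tool shift mm [ 0.5 -0.8  2.1]
t 26.8 pos [ 539.1 -279.    38.2] yaw 3.46 tilt [ 0.001 -0.001 -1.   ] gap 56.9 grip 43.7 F [0.3 0.1 5.6] q6 0.99
t 27.18 pos [ 539.1 -278.9   58.3] yaw 3.45 tilt [ 0.002 -0.001 -1.   ] gap 57.2 grip 43.4 F [ 0.7 -0.7 -1.5] q6 0.99
t 27.68 pos [ 541.1 -280.   171.6] yaw 3.46 tilt [ 0.007 -0.004 -1.   ] gap 57.3 grip 43.9 F [ 0.7 -0.6 -1.3] q6 0.99
need tool shift mm [ 115.7 -263.2  111.2]
```

```bash
python3 -m pendant '[[[0.01,-0.03,0],0,0.5],[[0.02,-0.045,0],0,0.5],[[0.02,-0.045,0],0,0.5],[[0.02,-0.045,0],0,0.5],[[0.02,-0.045,0],0,0.5]]' >/dev/null
python3 -m pendant '[[[0.015,-0.035,0],0,0.5],[[0.01,-0.018,0],0,0.5],[[0,0,0],-0.1056,0.5],[[0,0,0],-0.1056,0.5],[[0,0,0],-0.1056,0.5]]' >/dev/null
python3 -m pendant '[[[0,0,0],-0.1056,0.5],[[0,0,0],-0.1056,0.5],[[0,0,0],-0.1056,0.5],[[0,0,0],-0.1056,0.5],[[0,0,0],-0.1056,0.5]]' >/dev/null
python3 -m pendant '[[[0,0,0],-0.1056,0.5],[[0,0,0.03],0,0.5],[[0,0,0.03],0,0.5],[[0,0,0],0,0.5],[[0,0,0],0,0.5]]' >/dev/null
python3 st.py 641.5 -10.8 42
```

```text
t 30.18 pos [637.6  -9.6 107.6] yaw 88.96 tilt [ 0. -0. -1.] gap 57.2 grip 43.9 F [-0.3 -0.5 -1.7] q6 -0.04
need tool shift mm [-1.1  3.9 65.6]
```

```bash
python3 -m pendant '[[[-0.001,0.004,0],0,0.5],[[0,0,0.015],0,0.5],[[0,0,0.02],0,0.5],[[0,0,0.015],0,0.5],[[0,0,0],0,0.5]]' >/dev/null;python3 st.py 641.5 -10.8 42
python3 -m pendant '[[[0,0,0.007],0,0.5],[[0,0,0.004],0,0.5],[[0,0,0],0,0.5]]' >/dev/null;python3 st.py 641.5 -10.8 42
```

```text
t 30.8 pos [638.9 -10.   54.1] yaw 88.99 tilt [-0.006  0.    -1.   ] gap 57.0 grip 43.9 F [ 0.1  0.4 -2.2] q6 -0.04
need tool shift mm [-0.7  2.7 12.1]
t 31.18 pos [641.3 -10.2  46.2] yaw 88.99 tilt [-0.  0. -1.] gap 57.3 grip 43.9 F [-0.6  0.1 -3.2] q6 -0.04
need tool shift mm [-0.6  0.2  4.2]
```

```bash
python3 -m pendant '[[[0,0,0.004],0,0.5],[[0,0,0],0,0.5]]' >/dev/null;python3 st.py
python3 -m pendant '[[[0,0,0.002],0,0.5],[[0,0,0],0,0.5]]' >/dev/null;python3 st.py
python3 -m pendant '[[[0,0,0.0015],0,0.5],[[0,0,0],0,0.5]]' >/dev/null;python3 st.py
```

```text
t 31.43 pos [641.2 -10.2  42.1] yaw 88.99 tilt [-0.  0. -1.] gap 57.1 grip 43.9 F [ 1.   0.4 -1.6] q6 -0.04
t 31.68 pos [641.4 -10.2  40.3] yaw 88.99 tilt [ 0.  0. -1.] gap 57.3 grip 43.9 F [ 0.1  0.9 -2.4] q6 -0.04
t 31.93 pos [641.5 -10.3  40.1] yaw 88.99 tilt [ 0. -0. -1.] gap 57.1 grip 44.7 F [-2.5  0.3  6.1] q6 -0.04
```

```bash
python3 -m pendant '[[[0,0,-0.001],0,0],[[0,0,0],0,-0.5],[[0,0,0],0,-1],[[0,0,0],0,-1],[[0,0,0],0,-1]]' >/dev/null;python3 st.py
python3 -m pendant '[[[0,0,-0.03],0,-1],[[0,0,-0.05],0,-1],[[0,0,-0.05],0,-1],[[0,0,-0.05],0,-1],[[0,0,-0.01],0.111,-1]]' >/dev/null
python3 -m pendant '[[[0,0,0],0.111,-1],[[0,0,0],0.111,-1],[[0,0,0],0.111,-1],[[0,0,0],0.111,-1],[[0,0,0],0.111,-1]]' >/dev/null
python3 -m pendant '[[[0,0,0],0.111,-1],[[0,0,0],0.111,-1],[[0,0,0],0.111,-1],[[-0.02,-0.045,0],0,-1],[[-0.02,-0.045,0],0,-1]]' >/dev/null
python3 -m pendant '[[[-0.02,-0.045,0],0,-1],[[-0.02,-0.045,0],0,-1],[[-0.02,-0.045,0],0,-1],[[-0.01,-0.055,0],0,-1],[[0,0,0],0,-1]]' >/dev/null
python3 -m pendant '[[[0,0,0],0,-1]]' >/dev/null;python3 st.py 529.5 275.5 100
python3 - <<'E'
from h import *
im,W=cloud('scene'); cv2.imwrite('pics/s4.png',im[...,::-1])
def r(n,x0,x1,y0,y1,z0,z1):
    m=(W[...,0]>x0)&(W[...,0]<x1)&(W[...,1]>y0)&(W[...,1]<y1)&(W[...,2]>z0)&(W[...,2]<z1); P=W[m]
    print(n,m.sum(),cv2.minAreaRect(P[:,:2].astype(np.float32)),np.median(P,0).round(1))
r('coffee',600,690,-48,25,66,78); r('tea',400,480,-320,-240,71,80)
E
```

```text
t 32.55 pos [641.4 -10.2  39.7] yaw 88.99 tilt [ 0.  0. -1.] gap 85.2 grip 0.0 F [ 0.2 -0.5  0.5] q6 -0.04
t 35.17 pos [535.7 271.4 229.6] yaw -0.86 tilt [-0.    -0.001 -1.   ] gap 84.6 grip 0.0 F [ 0.1  0.7 -0.4] q6 2.01
need tool shift mm [ -6.3  -4.1 129.6]
coffee 1481 ((643.0109252929688, -9.091192245483398), (58.05027389526367, 60.00795364379883), 89.02497100830078) [646.3  -8.7  72.1]
tea 670 ((441.8996276855469, -277.1507568359375), (60.71845245361328, 57.95353317260742), 14.637301445007324) [ 444.2 -276.7   73.6]
```

View pics/s4.png

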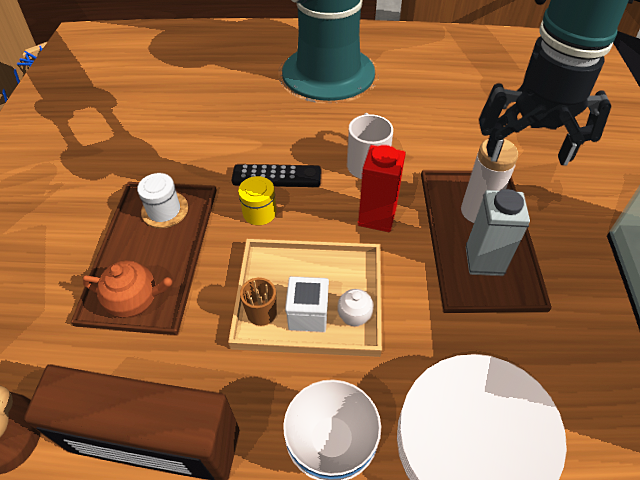

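The tea tin is on the coaster (163,200) and the coffee tin stands in the rack's back row (308,303), with the sugar bowl and pick cup in place. Now I'll return the tall tin.

```bash
python3 -m pendant '[[[-0.006,-0.003,0.03],0,-1],[[0,0,0.03],0,-1],[[0,0,0.03],0,-1],[[0,0,0.028],0,-1],[[0,0,0.01],0,-1]]' >/dev/null; 
python3 -m pendant '[[[0,0,0],0,-1],[[0,0,0],0,-1]]' >/dev/null;python3 st.py 529.5 275.5 101
python3 -m pendant '[[[0,0,0],0,0.5],[[0,0,0],0,0.5],[[0,0,0],0,0.5],[[0,0,0],0,0.5],[[0,0,0],0,0.5]]' 45 >/dev/null; python3 st.py
python3 -m pendant '[[[0,0,-0.01],0,0.5],[[0,0,-0.01],0,0.5],[[0,0,0],0,0.5]]' >/dev/null; python3 st.py
python3 -m pendant '[[[0,0,-0.02],0,0.5],[[0,0,-0.02],0,0.5],[[0,0,0],0,0.5]]' >/dev/null; python3 st.py 564.5 -55.5 110
```

```text
t 36.1 pos [531.2 274.7 103.3] yaw -0.96 tilt [ 0.002  0.001 -1.   ] gap 84.9 grip 0.0 F [-0.7 -0.5  0.5] q6 2.02
need tool shift mm [-1.7 -0.8  2.3]
t 36.73 pos [530.8 274.8 103.1] yaw -0.9 tilt [ 0.002  0.    -1.   ] gap 57.8 grip 49.2 F [-0.1 -2.7  6.1] q6 2.02
t 37.1 pos [530.4 275.  122.7] yaw -0.91 tilt [ 0.001  0.001 -1.   ] gap 57.3 grip 49.1 F [-0.7 -0.1 -4.1] q6 2.02
t 37.48 pos [532.2 275.7 165.5] yaw -0.92 tilt [ 0.006  0.003 -1.   ] gap 57.5 grip 49.7 F [ 0.1  0.7 -3.3] q6 2.02
need tool shift mm [ 37.3 330.8  54.8]
```

```bash
python3 -m pendant '[[[0.01,0.03,0],0,0.5],[[0.013,0.05,0],0,0.5],[[0.012,0.05,0],0,0.5],[[0,0.05,0],0,0.5],[[0,0.05,0],0,0.5]]' >/dev/null
python3 -m pendant '[[[0,0.05,0],0,0.5],[[0,0.04,0],0,0.5],[[0,0.01,0],0,0.5],[[0,0,0.02],0,0.5],[[0,0,0],0,0.5]]' >/dev/null
python3 -m pendant '[[[0,0,0],0,0.5],[[0,0,0],0,0.5]]' >/dev/null;python3 st.py 564.8 -55.5 108
```

```text
t 38.98 pos [560.3 -55.4 142.7] yaw -0.87 tilt [ 0.001 -0.    -1.   ] gap 57.0 grip 50.5 F [ 0.1 -0.3 -3.9] q6 1.44
need tool shift mm [ 4.4  0.  34.7]
```

```bash
python3 -m pendant '[[[0.004,0,0.01],0,0.5],[[0,0,0.014],0,0.5],[[0,0,0.008],0,0.5],[[0,0,0],0,0.5],[[0,0,0],0,0.5]]' >/dev/null;python3 st.py
python3 -m pendant '[[[0,0,0.004],0,0.5],[[0,0,0],0,0.5]]' >/dev/null;python3 st.py
python3 -m pendant '[[[0,0,0.002],0,0.5],[[0,0,0],0,0.5]]' >/dev/null;python3 st.py
```

```text
t 39.6 pos [563.7 -56.  109.7] yaw -0.92 tilt [-0. -0. -1.] gap 56.9 grip 50.6 F [ 0.6 -0.1 -4.2] q6 1.44
t 39.85 pos [563.5 -56.  105.7] yaw -0.92 tilt [-0.  0. -1.] gap 57.4 grip 50.6 F [ 0.5 -0.2 -3.2] q6 1.44
t 40.1 pos [564.  -56.1 105.2] yaw -0.91 tilt [ 0.001 -0.    -1.   ] gap 57.1 grip 51.3 F [-2.7 -0.3  5.1] q6 1.44
```

```bash
python3 -m pendant '[[[0,0,-0.001],0,0],[[0,0,0],0,-0.5],[[0,0,0],0,-1],[[0,0,0],0,-1],[[0,0,0],0,-1]]' >/dev/null;python3 st.py
python3 -m pendant '[[[0,0,-0.03],0,-1],[[0,0,-0.05],0,-1],[[0,0,-0.045],0,-1],[[-0.01,-0.04,0],0,-1],[[-0.02,-0.05,0],0,-1]]' >/dev/null
python3 -m pendant '[[[-0.02,-0.05,0],0,-1],[[-0.02,-0.05,0],0,-1],[[-0.03,-0.05,0],0,-1],[[-0.03,-0.05,0],0,-1],[[-0.01,-0.044,0],0,-1]]' >/dev/null
python3 -m pendant '[[[0,0,0],0,-1],[[0,0,0],0,-1]]' >/dev/null;python3 st.py 423 278.3 105.5
```

```text
t 40.73 pos [563.7 -55.9 104.8] yaw -0.91 tilt [ 0. -0. -1.] gap 84.9 grip 0.0 F [-0.7  0.3 -0.2] q6 1.44
t 42.23 pos [429.  280.  229.7] yaw -0.87 tilt [ 0.    -0.001 -1.   ] gap 84.9 grip 0.0 F [ 0.3 -0.4  0.3] q6 2.12
need tool shift mm [ -5.9   1.7 124.2]
```

```bash
python3 -m pendant '[[[-0.005,0.001,0.03],0,-1],[[0,0,0.03],0,-1],[[0,0,0.03],0,-1],[[0,0,0.024],0,-1],[[0,0,0.01],0,-1]]' >/dev/null; 
python3 -m pendant '[[[0,0,0],0,-1],[[0,0,0],0,-1]]' >/dev/null;python3 st.py 423 278.3 105.5
python3 -m pendant '[[[0,0,0],0,0.5],[[0,0,0],0,0.5],[[0,0,0],0,0.5],[[0,0,0],0,0.5],[[0,0,0],0,0.5]]' 45 >/dev/null; python3 st.py
python3 -m pendant '[[[0,0,-0.01],0,0.5],[[0,0,-0.01],0,0.5],[[0,0,0],0,0.5]]' >/dev/null; python3 st.py
python3 -m pendant '[[[0,0,-0.02],0,0.5],[[0,0,-0.02],0,0.5],[[0,0,0],0,0.5]]' >/dev/null; python3 st.py 567 36 110
```

```text
t 43.1 pos [425.  279.4 107. ] yaw -0.95 tilt [ 0.002  0.001 -1.   ] gap 85.1 grip 0.0 F [0.4 0.1 0.1] q6 2.12
need tool shift mm [-2.   1.2  1.5]
t 43.73 pos [424.8 279.6 107.1] yaw -0.9 tilt [ 0.002  0.001 -1.   ] gap 60.2 grip 49.9 F [-1.  -1.3  6.2] q6 2.12
t 44.1 pos [424.5 279.8 126.7] yaw -0.91 tilt [ 0.002  0.001 -1.   ] gap 60.5 grip 50.0 F [ 0.7  0.2 -4.1] q6 2.12
t 44.48 pos [425.1 280.  167.2] yaw -0.92 tilt [ 0.003  0.002 -1.   ] gap 59.8 grip 50.4 F [ 0.5 -0.2 -3.6] q6 2.12
need tool shift mm [145.6 241.8  57.2]
```

```bash
python3 -m pendant '[[[0.03,0,0],0,0.5],[[0.05,0,0],0,0.5],[[0.05,0.02,0],0,0.5],[[0.013,0.05,0],0,0.5],[[0.003,0.05,0],0,0.5]]' >/dev/null
python3 -m pendant '[[[0,0.05,0],0,0.5],[[0,0.05,0],0,0.5],[[0,0.022,0],0,0.5],[[0,0,0.02],0,0.5],[[0,0,0],0,0.5]]' >/dev/null
python3 -m pendant '[[[0,0,0],0,0.5],[[0,0,0],0,0.5]]' >/dev/null;python3 st.py 567.5 36 112
```

```text
t 45.98 pos [566.4  36.  146. ] yaw -0.84 tilt [ 0.001  0.    -1.   ] gap 60.6 grip 50.9 F [ 0.4  0.4 -3.3] q6 1.6
need tool shift mm [ 1.1 -0.  34. ]
```

```bash
python3 -m pendant '[[[0.001,0,0.01],0,0.5],[[0,0,0.014],0,0.5],[[0,0,0.008],0,0.5],[[0,0,0],0,0.5],[[0,0,0],0,0.5]]' >/dev/null;python3 st.py
python3 -m pendant '[[[0,0,0.003],0,0.5],[[0,0,0],0,0.5]]' >/dev/null;python3 st.py
python3 -m pendant '[[[0,0,0.002],0,0.5],[[0,0,0],0,0.5]]' >/dev/null;python3 st.py
```

```text
t 46.6 pos [567.3  34.9 113.8] yaw -0.92 tilt [ 0.  0. -1.] gap 59.9 grip 50.9 F [ 0.7  0.8 -3.5] q6 1.6
t 46.85 pos [567.1  34.9 110.8] yaw -0.92 tilt [ 0. -0. -1.] gap 60.1 grip 50.9 F [ 0.  -0.7 -4. ] q6 1.6
t 47.1 pos [567.6  35.  109.2] yaw -0.92 tilt [ 0.001  0.    -1.   ] gap 60.2 grip 51.1 F [ 0.4 -0.1 -2.2] q6 1.6
```

```bash
python3 -m pendant '[[[0,0,0.001],0,0.5],[[0,0,0],0,0.5]]' >/dev/null;python3 st.py
python3 -m pendant '[[[0,0,0],0,0],[[0,0,0],0,-0.5],[[0,0,0],0,-0.9],[[0,0,0],0,-0.9],[[0,0,0],0,-0.9]]' >/dev/null;python3 st.py
python3 -m pendant '[[[0,0,-0.03],0,-0.9],[[0,0,-0.05],0,-0.9],[[0,0,-0.045],0,-0.9],[[-0.03,-0.04,0],0,-1],[[-0.03,-0.05,0],0,-1]]' >/dev/null
python3 -m pendant '[[[-0.03,-0.05,0],0,-1],[[-0.03,-0.05,0],0,-1],[[0,-0.05,0],0,-1],[[0,0,0],0,-1],[[0,0,0],0,-1]]' >/dev/null;python3 st.py
python3 - <<'E'
from h import *
for n in ('top','scene'):
    im,W=cloud(n); cv2.imwrite(f'pics/{n}5.png',im[...,::-1])
    def r(k,x0,x1,y0,y1,z0,z1):
        m=(W[...,0]>x0)&(W[...,0]<x1)&(W[...,1]>y0)&(W[...,1]<y1)&(W[...,2]>z0)&(W[...,2]<z1); P=W[m]
        if len(P)>20: R=cv2.minAreaRect(P[:,:2].astype(np.float32)); print(n,k,m.sum(),np.round(R[0],1),np.round(R[1],1),np.median(P,0).round(1))
    r('can',520,610,-5,80,143,165);r('tin',520,610,-100,-15,132,165)
    r('coffee',605,690,-48,25,66,78); r('tea',400,480,-320,-240,71,80);r('sugar',605,690,30,90,30,75);r('pick',605,690,-115,-50,40,78)
E
```

```text
t 47.35 pos [567.9  34.9 109.2] yaw -0.92 tilt [ 0.002 -0.    -1.   ] gap 60.5 grip 51.8 F [-1.1 -1.1  5.5] q6 1.6
t 47.98 pos [567.   35.  107.6] yaw -0.92 tilt [-0.  0. -1.] gap 80.6 grip 0.0 F [ 0.4 -0.7  0.3] q6 1.6
t 49.23 pos [450.8 276.6 232.5] yaw -0.87 tilt [-0.    -0.001 -1.   ] gap 85.2 grip 0.0 F [-0.6 -1.   0.3] q6 2.09
top can 1125 [564.2  34.1] [58.1 59.8] [562.5  34.  158.4]
top tin 1308 [561.9 -57. ] [58.6 58.4] [558.4 -55.7 149.8]
top coffee 1010 [642.6 -10.7] [56.3 59.9] [641.5 -10.5  73. ]
top tea 890 [ 442.2 -277.7] [60.2 59.9] [ 442.  -277.1   74.6]
top sugar 581 [638.6  59.4] [50.1 48. ] [636.7  59.5  56.4]
top pick 428 [640.9 -80.7] [49.2 50.5] [645.2 -81.1  64.5]
scene can 1384 [566.7  36. ] [59.2 59.5] [572.6  35.7 157.6]
scene tin 1613 [563.1 -55.5] [58.6 59.7] [575.1 -53.4 148.5]
scene coffee 1481 [643.9  -9.1] [58.2 59.1] [646.5  -8.7  72.1]
scene tea 682 [ 441.3 -277.5] [60.3 57.6] [ 444.8 -276.7   73.6]
scene sugar 991 [644.1  60.4] [47.5 50.1] [651.2  59.3  53.1]
scene pick 954 [641.9 -80.1] [51.3 51. ] [642.7 -79.9  60.2]
```

View pics/scene5.png

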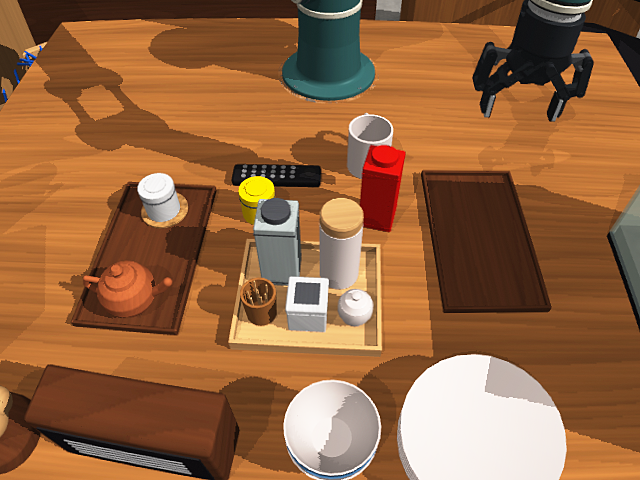

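Everything stands where it should, within about 2 mm of target. The tall tin is at (278,245), the canister at (341,245), the coffee tin at (308,303) and the tea tin on the coaster at (160,200). The gripper is clear, so I'll hand in.

```bash
python3 -c "from cell import *; print(sign_off())"
```

```text
the job is handed in; nothing more can be done
None
```

The sideboard is changed over to tea and handed in at about 49 s of the 136 s allowed; the last pictures showed everything upright, the four moved things within about 3 mm of where they belong and the sugar bowl and toothpick cup undisturbed, but the sign-off returned no verdict.

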